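# Hold the service key switch of an extraction workstation in its sprung jog position

## Robot

A 6-joint arm with a two-finger parallel gripper is mounted at the origin on the work surface. World frame = base frame: x ahead of the robot, y to its left, z up, the work surface at z = 0. Lengths are in mm, angles in rad, forces in N, time in s.
With the tool pointing down it reaches from about 350 to 875 mm from the base axis. Payload 15.5 kg.
Tool frame: the origin (TCP) lies between the finger pads; the fingertips stand 11 mm ahead of it and the grasp point (between the pads) lies 8 mm behind it; z points along the fingers, y is the line along which they close (so a half turn about z gives the same grasp; the last joint's range is limited). The gripper opens to 85 mm and grips with 20 to 120 N. Pads are 22 mm wide; open, the fingers measure 114 mm over their backs; the gripper's body (76 mm by 85 mm) begins 54 mm behind the grasp point. The pads swing forward as they close: fully open they stand 13 mm farther back than shut.
Start: joints at [-1.325, 0.494, 1.345, -0, 1.302, -0.096], TCP at [208.902, -589.056, 242.277] pointing down, gripper open.
Joint ranges: [-2.91, 2.91], [-0.82, 2.16], [0.22, 2.67], [-1.22, 4.37], [0.12, 2.79], [-3.08, 3.08]. Speed limits (rad/s): [1.89, 1.89, 2.57, 3.01, 3.01, 3.01].

## Interface

Orientations are given as a rotation vector (axis times angle).
In Python, from workcell import sense, eyes, ticket gives the robot as it stands.
- The arm moves only by the shell command python3 -m pendant 'ROWS' [FORCE]. ROWS is JSON, a list of rows, each a list of 5 numbers: the shift along the tool's x, y, z in mm, then the turn about the tool's z in rad, then the finger opening in mm, from 0 to 85.4. A call has 1 to 20 rows; each row shifts and turns the commanded pose from where the row before left it, along the tool's axes as they then stand; what a row does not reach is not made up. A row lasts 1/8 s, in which the tool goes at most 62.5 mm and 10.7 degrees, less where a joint would pass 70% of its speed; a pose out of reach is approached as far as the arm can. A call with a gripper value outside its range is refused whole. The fingers move at their own pace and stop on an object; FORCE is the grip in N (left out, the last holds). Time passes only in rows, so rows that do not move let the fingers close. It gives the time, the measured TCP pose, the force, the opening and the grip force at its end, in the units of the state.
- sense(): the state, without advancing time (a new reading comes with each control period).
- eyes.grab_frame(name): name is "scene" or "top" or "wrist"; returns (picture, depth): 384x512x3 uint8, red, green, blue; 384x512 float32, mm along the optical axis (not along the pixel's ray), 0 where there is no reading.
- eyes.camera_params(name): a dict with "vfov" (degrees; the focal length in pixels is half the picture's height over the tangent of half this angle, whatever the lens; pixels are square), "cx", "cy" (the principal point, pixels), "xyz" and "orientation" of the camera in the world. Camera axes: x right, y down, z forward; pixel columns grow to the right and rows downward; lengths in mm; the calibration is good to about 2 mm. The wrist camera is an equidistant fisheye: a pixel r from the principal point sees the ray r / f radians off the axis. A picture is of the moment at which its call begins: read the wrist's pose just before it. camera_params takes no time and is no camera call; for the wrist camera it gives the pose at the moment of the call.
- ticket.close_job(): hands the job in; it is judged then, once.
The state is a dict: "time": time; "joints": joint angles; "dq": joint speeds; "joint_torque": joint torques, N m; "tool_pos": TCP position; "tool_rot": TCP orientation; "contact_force": force on the tool from outside, world axes, zero at the start; "ft_torque": the same for the moment, N m; "width": opening from 0.0 (shut) to 1.0 (fully open); "finger_force": force on a finger pad.
Only numpy, scipy, OpenCV 4.12 (cv2) and the standard library are available. Lean on these libraries where they do the work, as an engineer would, in place of code of your own. Each camera call takes 0.05 s, during which the arm holds its last target. There are 200 camera calls.

## Task

Jog the extraction workstation with its service key: take the key with the rectangular head out of the grey key rack, push it straight down until it is fully home in the dial of the control box, and with it turn the dial clockwise past the first two click positions to the third one, at the end of its travel. The third position springs back, so keep gripping the key and holding the dial there: the program finishes while still holding it. Do not press the emergency stop, and leave the round-headed key and the labware where they are.

Things in the scene. Friction and masses are not known exactly. Their poses are not given: they have to be found in the camera images.
- service_key: The key to use (30 to 55 g, loose), upright in an outer slot of the key rack. Black rectangular head 32 mm wide, 10 mm thick, 42 mm tall over a flat steel blade. Origin: centre of the head's flat underside, where the blade begins, level with the rack's top; z up along the head, x along the width of head and blade, y through the thickness. Grip the head across its 10 mm thickness.
- key_tip (a point): Foot of the service key's blade, 28 mm below the key's origin. The blade is 14 mm wide and 3.5 mm thick, stepped narrower over its last 5 mm. The key is the same after a half turn about its z.
- dial_face (a point): Centre of the face of the round steel dial (45 mm across), 12 mm above the box's top and 92 mm above the bench; turns with the dial, z up. The keyway is an upright slot centred here: 16 mm along x, 5.2 mm along y, 1.4 mm bevel round the mouth, 40 mm deep. The key is fully home when the underside of its head rests on the face, its origin on this point; either way round fits.
- dial_pointer (a point): Black pointer groove on the rim of the dial's face, 19 mm from its centre along the dial's +x; turns with the dial. It points to the marks on the fixed rim plate: a small ring for off, then one, two and three strokes. The key has play in the keyway: the dial lags the key by 0.1 to 0.25 rad when turned.
- dial (a joint): Dial angle in rad, growing clockwise seen from above. It clicks into rest and stays by itself at about 0.04 (off, where it starts), 0.35 (first) and 0.66 (second). The third position is 1.05, with a firm end stop at 1.08; when let go there, a spring drives it back to the second. Holding it at the third takes about 0.16 N m, 0.22 at the stop; passing the clicks takes 0.1 to 0.2 N m.
- control_box: Grey cast control box, fixed to the bench: 160 mm (x) by 240 mm (y), 80 mm tall; origin at the centre of its underside. The dial's axis is at x = 0, y = +55 mm. On top also two pilot lamps 12 mm high at x = -45 mm, y = -5 and -30 mm.
- estop (a joint): Press of the red mushroom emergency stop in its yellow collar (head 40 mm, collar 56 mm across, rising 22 mm over the box's top) at x = 5 mm, y = -70 mm of the control box: 0 is out, 0.006 m fully pressed. To be left alone.
- key_rack: Grey rack block, fixed: 55 mm (x) by 160 mm (y), 42 mm tall; origin at the centre of its underside. Three upright slots 34 mm deep, 18 mm along y and 6.2 mm along x, at y = -50, 0 and +50 mm. The two keys stand in the outer slots, in either order; the middle one is empty.
- round_key: Another key of about the same size in the other outer slot, with a round disc head 28 mm across and 10 mm thick; origin and axes as for the service key. To be left where it is.
- bottle: White round plastic reagent bottle with a screw cap, 68 mm across and 105 mm tall, standing loose; origin at the centre of its foot. Bystander.
- deep_well_plate: Dark blue deep-well plate, 85 by 127 mm, 42 mm tall, loose; origin at the centre of its underside. Bystander.
- tube_rack: Black tube rack with small tubes, 75 by 125 mm, 50 mm tall, loose; origin at the centre of its underside. Bystander.

How it is judged (in metres and radians):
On the way, in this order (a step that is already met when the one before it is completed fails the run):
1. the service key stands fully home in the dial, which is still at off (z of service_key in the frame of dial_face below 0.003 m and horizontal distance between service_key and dial_face below 0.005 m and angle between service_key's own z axis and vertical below 0.12 rad and value of joint dial below 0.2 rad), for 0.2 s.
2. with the key home, the dial has been turned past two clicks to the third position (value of joint dial above 0.96 rad and z of service_key in the frame of dial_face below 0.004 m), for 0.3 s.
At the end, for the whole second after the job is handed in: The dial is held at the third position (joint above 0.96 rad), the service key is fully home in it (underside of the head within 4 mm of the dial's face, centred within 5 mm, upright within 0.12 rad), and the fingers still grip the key (more than 2 N) (all of step 2 and horizontal distance between service_key and dial_face below 0.005 m and angle between service_key's own z axis and vertical below 0.12 rad and contact force between the fingers and service_key above 2 N); the arm keeps its last pose, push and grip.
It fails at once if the dial is turned away from off without the key home in it (value of joint dial above 0.25 rad and z of service_key in the frame of dial_face above 0.007 m).
It fails at once if the emergency stop is pressed (value of joint estop above 0.003 m).
It fails at once if the round-headed key is moved (distance of round_key from where it was at the start of the episode above 0.01 m).
It fails at once if labware is pushed away or knocked over (distance of any of bottle, deep_well_plate, tube_rack from where it was at the start of the episode above 0.02 m or angle between bottle's own z axis and vertical above 0.3 rad).
It also fails if it takes over 58 s, if anything falls off the work surface, if the arm or the gripper's body presses on something with over 40 N, if the wrist force passes 120 N, or if a joint passes its speed limit or range.

## Working session

There is one attempt and no reset: what is moved stays moved. The work goes in short steps, Python scripts to look and compute and a shell command to move; the robot and the scene stay as the last step left them, time stands still between calls to the robot, and variables do not carry over. Pictures are saved under pics/ and viewed, at most 10 in all, crops included, and the job is handed in when it is done.

```bash
mkdir -p pics; ls; cat > h.py <<'E'
import numpy as np, cv2
from scipy.spatial.transform import Rotation as R
from workcell import sense, eyes, ticket
def cam(n):
    p=eyes.camera_params(n); return p
def rot(p):
    o=np.array(p["orientation"],float)
    return R.from_rotvec(o).as_matrix() if o.shape==(3,) else o
def grab(n):
    p=eyes.camera_params(n); im,d=eyes.grab_frame(n)
    return p,im,d
def ray(p,u,v,n):
    f=192/np.tan(np.radians(p["vfov"])/2); x=(np.asarray(u,float)-p["cx"]);y=(np.asarray(v,float)-p["cy"])
    if n=="wrist":
        r=np.hypot(x,y)+1e-9;t=r/f
        d=np.stack([x/r*np.sin(t),y/r*np.sin(t),np.cos(t)],-1)
    else: d=np.stack([x/f,y/f,np.ones_like(x)],-1)
    return d@rot(p).T
def onz(p,u,v,n,z):
    d=ray(p,u,v,n); o=np.array(p["xyz"]); return o+d*((z-o[2])/d[...,2])[...,None]
def save(name,im): cv2.imwrite("pics/"+name+".png",im[...,::-1])
E
python3 - <<'E'
from h import *
for n in("top","wrist"):
    p,im,d=grab(n);save(n+"0",im);print(n,p);np.savez(n+"0.npz",im=im,d=d)
s=sense();print(s)
E
```

```text
pics
top {'vfov': 51.28995839075181, 'cx': 258.804520124303, 'cy': 186.58150860084683, 'xyz': array([588.56218462,  14.58405795, 903.61782127]), 'orientation': array([-2.20774045,  2.19247827, -0.07445978])}
wrist {'vfov': 65.70646984690485, 'cx': 254.42214901544895, 'cy': 189.87567728224167, 'xyz': array([ 280.39641528, -563.3689527 ,  372.79392063]), 'orientation': array([ 2.35611222, -1.66446233, -0.25571113])}
{'time': 0.1, 'joints': array([-1.32552380e+00,  4.94132671e-01,  1.34609021e+00,  3.04799539e-05,
        1.30252071e+00, -9.55286676e-02]), 'dq': array([ 1.59640709e-04, -1.88800289e-03, -1.82957625e-03,  1.71344869e-05,
        4.04835338e-04,  6.67736940e-05]), 'joint_torque': array([-4.58076192e-04, -8.83586669e+01, -3.84563184e+01, -2.74090144e-04,
        5.15764652e-03, -5.88194325e-05]), 'tool_pos': array([ 208.81621784, -588.73507886,  241.74552497]), 'tool_rot': array([-3.09496159e+00, -5.32534821e-01,  8.91732583e-05]), 'contact_force': array([ 0.19843825, -0.1220446 ,  0.06944631]), 'ft_torque': array([-0.01622991, -0.00986523, -0.023434  ]), 'finger_force': 0.0, 'width': 1.0033442778854793}
```

View pics/top0.png

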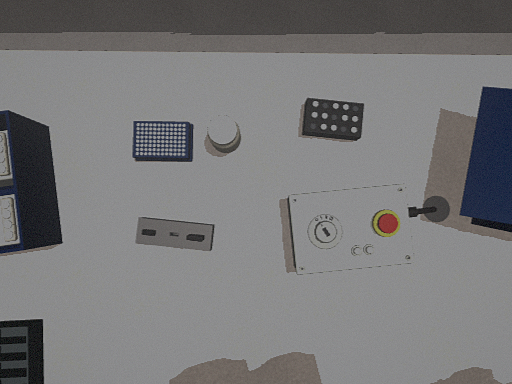

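The top view shows the key rack at about (175,234), with a key at each end, and the control box at (350,228). The dial is at (326,231), the e-stop at (387,223), and there is some sort of post at (435,208). I'll zoom in and check the depths.

```bash
python3 - <<'E'
from h import *
z=np.load("top0.npz");im,d=z["im"],z["d"]
p=eyes.camera_params("top")
a=cv2.resize(im[212:254,132:220],None,fx=8,fy=8,interpolation=cv2.INTER_CUBIC)
b=cv2.resize(im[206:256,300:400],None,fx=6,fy=6,interpolation=cv2.INTER_CUBIC)
c=np.zeros((336+300,704,3),np.uint8);c[:336,:704]=a;c[336:,:600]=b
save("zoom",cv2.resize(c,None,fx=.94,fy=.94))
M=rot(p)
def pt(u,v):
    r=ray(p,np.array(u),np.array(v),"top"); return np.array(p["xyz"])+r*d[v,u]
for n,u,v in[("keyL",149,232),("keyR",195,237),("mid",174,234),("rackedge",165,225),("dial",326,231),("dialface",318,231),("box",350,255),("estop",388,223),("post",435,208),("postarm",414,211),("blueR",495,150),("blackL",20,180),("bottle",222,130),("shelf",20,340)]:
    print(n,pt(u,v).round(0), d[v,u])
E
```

```text
keyL [538. 230.  69.] 827.71893
keyR [530. 133.  83.] 814.31476
mid [531. 191.   8.] 889.1777
rackedge [552. 204.  41.] 856.56433
dial [ 544. -133.   89.] 812.8506
dialface [ 544. -116.   93.] 808.29425
box [ 494. -184.   79.] 820.8502
estop [ 561. -255.  102.] 801.8847
post [ 592. -390.   16.] 891.53156
postarm [ 585. -331.   47.] 859.8518
blueR [ 704. -451.  142.] 772.7939
blackL [640. 463. 132.] 767.4595
bottle [746.  79. 104.] 805.98737
shelf [307. 507.  33.] 847.59796
```

View pics/zoom.png

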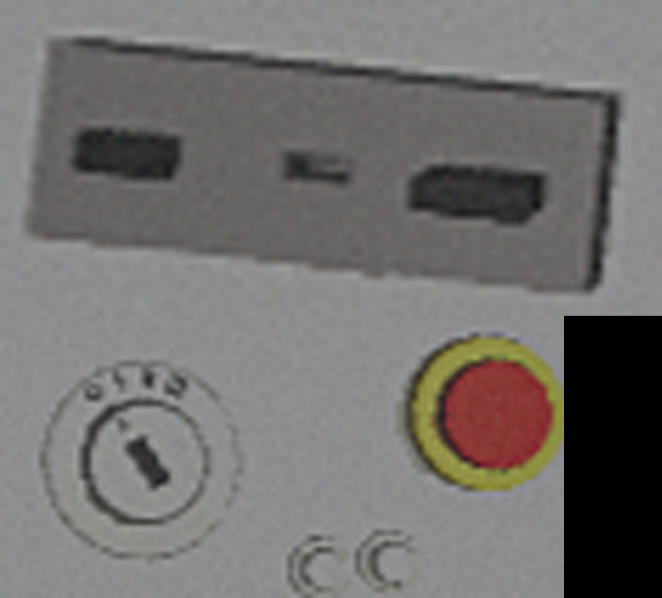

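The heights identify the keys. The right-hand key (530,133) is 83 mm tall, so it is the service key. The left one is 69 mm, so it is the round key. The dial's pointer aims up and to the left in the picture, a yaw of about 0.6. I'll move over the rack next.

```bash
python3 -m pendant '[[26.6,-27.1,0,0,85],[26.6,-27.1,0,0,85],[26.6,-27.1,0,0,85],[26.6,-27.1,0,0,85],[26.6,-27.1,0,0,85],[26.6,-27.1,0,0,85],[26.6,-27.1,0,0,85],[26.6,-27.1,0,0,85],[26.6,-27.1,0,0,85],[26.6,-27.1,0,0,85],[26.6,-27.1,0,0,85],[26.6,-27.1,0,0,85],[26.6,-27.1,0,0,85],[26.6,-27.1,0,0,85],[26.6,-27.1,0,0,85],[26.6,-27.1,0,0,85],[26.6,-27.1,0,0,85],[26.6,-27.1,0,0,85],[26.6,-27.1,0,0,85],[26.6,-27.1,0,0,85]]' 30
python3 -m pendant '[[0,0,6,-0.164,60],[0,0,6,-0.164,60],[0,0,6,-0.164,60],[0,0,6,-0.164,60],[0,0,6,-0.164,60],[0,0,6,-0.164,60],[0,0,6,-0.166,60],[0,0,0,0,60],[0,0,0,0,60]]'
python3 - <<'E'
from h import *
p,im,d=grab("wrist");save("w1",im);np.savez("w1.npz",im=im,d=d);import pickle;pickle.dump(p,open("w1.pkl","wb"));print(p["xyz"],sense()["tool_pos"],sense()["tool_rot"])
E
```

```text
time: 2.6
tool_pos: [529.4, 100.8, 242.1]
tool_rot: [-3.096, -0.533, 0.001]
contact_force: [0.1, 0.5, -0.2]
width: 0.994
finger_force: 0.0
time: 3.72
tool_pos: [529.2, 99.6, 200.4]
tool_rot: [-2.313, -2.126, 0.0]
contact_force: [0.0, 0.0, -0.3]
width: 0.705
finger_force: 0.0
[535.38838686 175.47885087 331.4637176 ] [529.23458187  99.57076834 200.49493046] [2.31186238e+00 2.12694556e+00 2.53588847e-04]
```

View pics/w1.png

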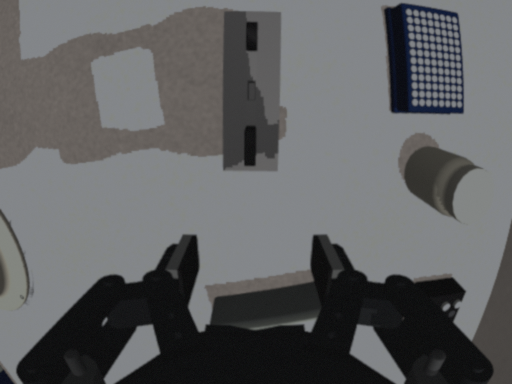

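The wrist view shows the rack at the top centre, with the service key at about (250,146) and the round key at (251,36). Next I'll measure the key top, blade slot line and rack outline, and identify the dark bar at (260,305).

```bash
python3 - <<'E'
from h import *
import pickle
z=np.load("w1.npz");im,d=z["im"],z["d"];p=pickle.load(open("w1.pkl","rb"))
V,U=np.mgrid[:384,:512]
r=ray(p,U,V,"wrist"); o=np.array(p["xyz"])
fw=rot(p)[:,2]; P=o+r*(d/(r@fw))[...,None]
print("tilt",fw.round(3))
for u,v in[(260,305),(10,270),(380,290),(250,146),(251,36),(235,90),(150,40)]:print(u,v,P[v,u].round(0))
for nm,(a,b,c,e),zt in(("svc",(225,115,275,175),84),("rnd",(225,10,275,60),70),("svcz",(225,115,275,175),84)):
    m=np.zeros(d.shape,bool);m[b:e,a:c]=1
    g=im.max(2)
    m&=(g<60)&(d>0)
    if nm=="svcz": m&=(abs(P[...,2]-84)<6)
    u,v=U[m],V[m]; Q=onz(p,u,v,"wrist",zt)[:,:2] if nm!="rnd" else P[m][:,:2]
    rc=cv2.minAreaRect(Q.astype(np.float32))
    print(nm,m.sum(),"z",np.percentile(P[m][:,2],[5,50,95]).round(1),rc, "mean",P[m].mean(0).round(1))
# rack top
m=(abs(P[...,2]-42)<4)&(U>210)&(U<295)&(V<180)
Q=P[m][:,:2].astype(np.float32); print("rack",m.sum(),cv2.minAreaRect(Q),Q.mean(0))
E
```

```text
tilt [-0.025 -0.296 -0.955]
260 305 [522. -67.  37.]
10 270 [ 97. -31.  14.]
380 290 [579. 103. 243.]
250 146 [528. 138.  85.]
251 36 [537. 232.  72.]
235 90 [518. 187.  41.]
150 40 [423. 260.  -1.]
svc 1292 z [40.5 42.  84.1] ((528.22802734375, 141.8845672607422), (43.47785186767578, 41.576744079589844), 84.76924896240234) mean [525.7 135.6  56.5]
rnd 353 z [41.8 70.  72.7] ((537.1253662109375, 237.4703826904297), (31.954477310180664, 11.302721977233887), 85.23465728759766) mean [536.9 233.7  67. ]
svcz 445 z [82.1 83.3 84.6] ((527.8710327148438, 136.9137420654297), (31.610300064086914, 9.360139846801758), 85.02666473388672) mean [527.9 136.8  83.3]
rack 8085 ((532.7643432617188, 185.89450073242188), (160.33775329589844, 55.935848236083984), 84.36644744873047) [532.9365  186.86203]
```

Key top at (527.9,136.9), 31.6×9.4 mm, z 83 and yaw 1.48; the rack outline (160×56) puts its slot at (527.9,136.1), so the two agree. I'll grasp it now.

```bash
python3 -m pendant '[[12.2,-1.5,15,0,45],[12.2,-1.5,15,0,45],[12.3,-1.4,15,0,45],[0,0,20,0,45],[0,0,20,0,45],[0,0,20,0,45],[0,0,20,0,45],[0,0,15,0,45],[0,0,0,0,45],[0,0,0,0,45]]' 60
python3 -m pendant '[[0,0,0,0,25],[0,0,0,0,0],[0,0,0,0,0],[0,0,0,0,0],[0,0,0,0,0],[0,0,0,0,0]]' 60
```

```text
time: 5.03
tool_pos: [527.9, 136.7, 60.6]
tool_rot: [2.308, 2.131, 0.001]
contact_force: [-0.9, -0.1, 0.8]
width: 0.532
finger_force: 0.0
time: 5.78
tool_pos: [528.0, 136.5, 60.9]
tool_rot: [2.308, 2.13, 0.001]
contact_force: [-1.7, 0.3, 5.7]
width: 0.109
finger_force: 58.9
```

```bash
python3 -m pendant '[[0,0,-5,0,0],[0,0,-10,0,0],[0,0,-15,0,0],[0,0,-20,0,0],[0,0,-25,0,0],[0,0,-25,0,0],[0,0,-25,0,0],[0,0,-15,0,0],[-25,0,0,0,0],[-28,0,0,0,0],[-28,0,0,0,0],[-28,0,0,0,0],[-28,0,0,0,0],[-28,0,0,0,0],[-28,0,0,0,0],[-28,0,0,0,0],[-28,0,0,0,0],[-28,0,0,0,0],[-23,0,0,0,0]]' 60
python3 -m pendant '[[0,0,0,0.145,0],[0,0,0,0.145,0],[0,0,0,0.145,0],[0,0,0,0.145,0],[0,0,0,0.145,0],[0,0,0,0.145,0],[0,0,0,0,0],[0,0,0,0,0]]'
python3 - <<'E'
from h import *
p,im,d=grab("wrist");save("w2",im);np.savez("w2.npz",im=im,d=d);import pickle;pickle.dump(p,open("w2.pkl","wb"));s=sense();print(p["xyz"],s["tool_pos"],s["tool_rot"],s["width"],s["joints"])
E
```

```text
time: 8.15
tool_pos: [503.4, -163.5, 200.5]
tool_rot: [-2.309, -2.13, 0.0]
contact_force: [0.6, 1.5, -0.0]
width: 0.102
finger_force: 58.4
time: 9.15
tool_pos: [503.7, -162.5, 200.4]
tool_rot: [-2.99, -0.965, -0.0]
contact_force: [0.3, 1.2, -0.5]
width: 0.108
finger_force: 58.3
[ 565.23252695 -117.95301952  331.46012255] [ 503.6836414  -162.48277496  200.35803265] [-2.99003307e+00 -9.63909284e-01  6.68889107e-05] 0.10677867876546482 [-4.24898611e-01  4.08392914e-01  1.63398032e+00 -7.56788487e-06
  1.09927080e+00  5.22191051e-01]
```

View pics/w2.png

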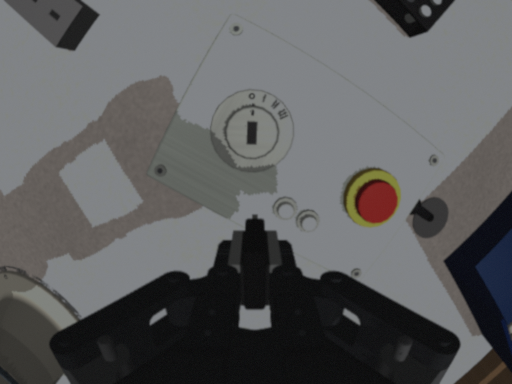

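The held key is visible between the fingers at (255,270). The dial's keyway is at (252,132), with the pointer at (253,113) facing the ring mark. I'll measure the slot on the z=92 plane.

```bash
python3 - <<'E'
from h import *
import pickle
z=np.load("w2.npz");im,d=z["im"],z["d"];p=pickle.load(open("w2.pkl","rb"))
sub=im[118:148,240:266]; g=sub.max(2); m=g<90
n,l,st,c=cv2.connectedComponentsWithStats(m.astype(np.uint8)); print(st,c+[240,118])
k=l[132-118,252-240]; v,u=np.nonzero(l==k)
Q=onz(p,u+240,v+118,"wrist",92)[:,:2]
print(cv2.minAreaRect(Q.astype(np.float32)),Q.mean(0),len(Q))
e=np.linalg.eigh(np.cov(Q.T))[1][:,1]; print("yaw",np.arctan2(*e[::-1]))
# dial rim circle
c=cv2.HoughCircles(cv2.cvtColor(im[85:180,205:300],cv2.COLOR_RGB2GRAY),cv2.HOUGH_GRADIENT,1,5,param1=100,param2=15,minRadius=22,maxRadius=45);print(None if c is None else c[0][:4]+[205,85,0])
T=Q.mean(0); s=sense(); t=s["tool_pos"]; R0=R.from_rotvec(s["tool_rot"]).as_matrix()
print("tool x yaw",np.arctan2(R0[1,0],R0[0,0]),"pointer",onz(p,np.array([253]),np.array([113]),"wrist",92))
print("shift",R0.T@(np.r_[T,t[2]]-t))
save("z2",cv2.resize(im[80:220,195:315],None,fx=4,fy=4,interpolation=cv2.INTER_CUBIC))
E
```

```text
[[  0   0  26  30 558]
 [  7   3  10  24 222]] [[252.91756272 132.53584229]
 [251.45045045 132.40990991]]
((542.4149780273438, -131.3045654296875), (18.748868942260742, 7.287257194519043), 35.49707794189453) [ 542.46494844 -131.19879892] 222
yaw -2.516480899145159
[[250.5        132.5         40.        ]
 [260.5        134.5         33.29999924]
 [258.5        127.5         35.5       ]
 [242.5        134.5         32.20000076]]
tool x yaw 0.6237101034814405 pointer [[ 555.97599212 -123.02655993   92.        ]]
shift [ 4.97508813e+01 -2.74348963e+00 -1.45270241e-03]
```

View pics/z2.png

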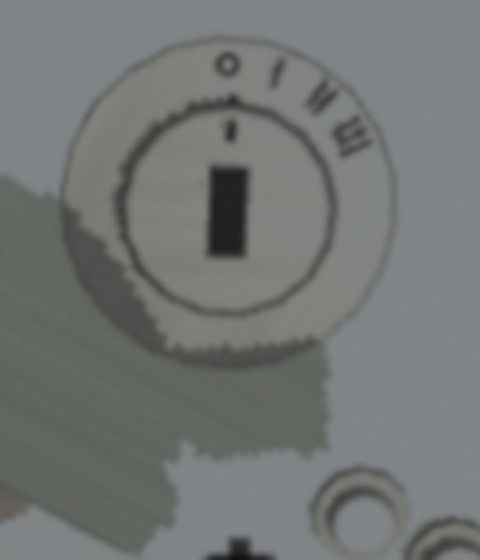

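The keyway measures 18.7×7.3 mm including its bevel, centred at (542.4,-131.3) with yaw 0.622, and the tool yaw is 0.624. I'll move above it and go down gently.

```bash
python3 -m pendant '[[12.4,-0.7,8,0,0],[12.4,-0.7,10,0,0],[12.4,-0.7,12,0,0],[12.4,-0.65,12,0,0],[0,0,9,0,0],[0,0,5,0,0],[0,0,0,0,0],[0,0,0,0,0]]' 60
python3 - <<'E'
from h import *
p,im,d=grab("wrist");save("w3",cv2.resize(im[120:330,160:350],None,fx=2.8,fy=2.8,interpolation=cv2.INTER_CUBIC));s=sense();print(s["tool_pos"],s["tool_rot"])
E
```

```text
time: 10.2
tool_pos: [542.5, -131.7, 144.7]
tool_rot: [2.991, 0.959, 0.001]
contact_force: [0.6, 0.3, -0.8]
width: 0.108
finger_force: 58.3
[ 542.51508267 -131.6951071   144.68259382] [2.99120827e+00 9.59005903e-01 6.99877067e-04]
```

View pics/w3.png

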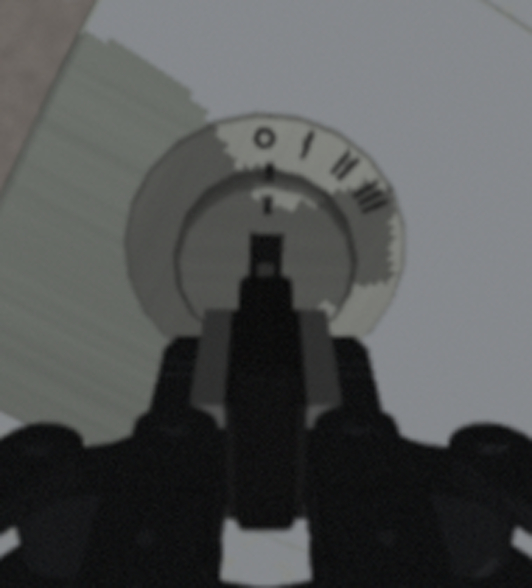

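The blade foot at (265,268) in the crop is centred over the slot at (266,250). Now I'll push it in.

```bash
python3 -m pendant '[[0,0,2,0,0],[0,0,2,0,0],[0,0,2,0,0],[0,0,2,0,0],[0,0,2,0,0],[0,0,2,0,0],[0,0,2,0,0],[0,0,2,0,0],[0,0,0,0,0]]' 60
```

```text
time: 11.38
tool_pos: [542.4, -131.4, 128.1]
tool_rot: [-2.991, -0.959, 0.0]
contact_force: [0.3, -0.5, -1.2]
width: 0.112
finger_force: 58.4
```

Ten mm in with no resistance, so I'll continue.

```bash
python3 -m pendant '[[0,0,3,0,0],[0,0,3,0,0],[0,0,3,0,0],[0,0,3,0,0],[0,0,2,0,0],[0,0,1.5,0,0],[0,0,1,0,0],[0,0,0.8,0,0],[0,0,0,0,0]]' 60
```

```text
time: 12.5
tool_pos: [542.5, -131.5, 111.1]
tool_rot: [2.991, 0.96, 0.0]
contact_force: [-1.6, -0.4, 1.4]
width: 0.112
finger_force: 58.8
```

```bash
python3 -m pendant '[[0,0,0.6,0,0],[0,0,0.6,0,0],[0,0,0.6,0,0],[0,0,0,0,0]]' 60; python3 -m pendant '[[0,0,0.5,0,0],[0,0,0.5,0,0],[0,0,0,0,0],[0,0,0,0,0]]' 80
```

```text
time: 13.0
tool_pos: [542.6, -131.5, 110.6]
tool_rot: [2.991, 0.959, 0.001]
contact_force: [-7.3, 1.2, 27.4]
width: 0.11
finger_force: 63.0
time: 13.5
tool_pos: [542.7, -131.5, 110.4]
tool_rot: [2.99, 0.959, 0.002]
contact_force: [-11.9, 4.2, 44.6]
width: 0.109
finger_force: 81.6
```

The key is home: the contact is firm at z 110.5, against 110.9 expected. I'll ease the push, then turn.

```bash
python3 -m pendant '[[0,0,-0.9,0,0],[0,0,-0.3,0,0],[0,0,0,0,0]]' 100; python3 -m pendant '[[0,0,0,0.06,0],[0,0,0,0.08,0],[0,0,0,0.08,0],[0,0,0,0.08,0],[0,0,0,0.08,0],[0,0,0,0.08,0],[0,0,0,0.08,0],[0,0,0,0.08,0],[0,0,0,0,0]]'; python3 -c "
from h import *
s=sense();print(s['ft_torque'],s['contact_force'])"
```

```text
time: 13.88
tool_pos: [542.6, -131.5, 110.7]
tool_rot: [2.991, 0.959, 0.001]
contact_force: [-6.8, 2.9, 25.6]
width: 0.101
finger_force: 98.1
time: 15.0
tool_pos: [543.3, -131.6, 110.7]
tool_rot: [3.141, -0.001, 0.004]
contact_force: [-2.5, 1.5, 23.0]
width: 0.1
finger_force: 97.8
[0.46339677 0.504906   0.13210577] [-2.45369984  1.5465509  23.03712514]
```

```bash
python3 -m pendant '[[0,0,0,0.08,0],[0,0,0,0.08,0],[0,0,0,0.08,0],[0,0,0,0.08,0],[0,0,0,0.08,0],[0,0,0,0.06,0],[0,0,0,0.06,0],[0,0,0,0.06,0],[0,0,0,0,0],[0,0,0,0,0]]'; python3 - <<'E'
from h import *
p,im,d=grab("wrist");save("w4",cv2.resize(im[120:330,160:350],None,fx=2.8,fy=2.8,interpolation=cv2.INTER_CUBIC));s=sense();print(s["ft_torque"],s['contact_force'],s["joints"])
E
```

```text
time: 16.25
tool_pos: [543.2, -131.8, 110.7]
tool_rot: [3.01, -0.897, 0.004]
contact_force: [-3.1, -0.5, 22.4]
width: 0.101
finger_force: 98.0
[-0.04744842  0.67252752  0.09528118] [-3.53373416  0.31985604 22.82626017] [-3.44763131e-01  5.64559958e-01  1.65303201e+00 -3.58934854e-04
  9.21534698e-01  1.80521821e+00]
```

View pics/w4.png

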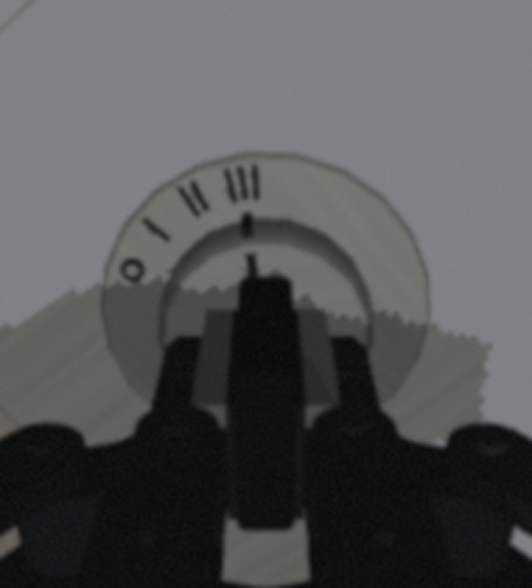

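The pointer groove at (252,265), with its rim notch at (247,225), now sits at the three-stroke mark at (243,183). I'll work out the dial angle from it.

```bash
python3 - <<'E'
from h import *
p=eyes.camera_params("wrist");c=np.array([542.8,-131.5])
for n,x,y,z in(("groove",252,265,92),("notch",247,225,86),("III",243,183,81),("II",193,199,81),("I",157,230,81),("O",132,270,81)):
    q=onz(p,np.array(x/2.8+160),np.array(y/2.8+120),"wrist",z)[:2]-c
    a=np.arctan2(q[1],q[0]);print(n,q.round(1),np.hypot(*q).round(1),"dial angle",round(0.622+0.04-a,3))
E
```

```text
groove [14.3 -6.5] 15.7 dial angle 1.089
notch [20. -9.] 22.0 dial angle 1.084
III [ 26.5 -12.2] 29.2 dial angle 1.094
II [29.3 -1.8] 29.4 dial angle 0.725
I [27.9  8.2] 29.1 dial angle 0.375
O [23.5 17.9] 29.6 dial angle 0.01
```

The dial is at about 1.05–1.08, well past 0.96. I'll add a small margin, check, and hand in.

```bash
python3 -m pendant '[[0,0,0.1,0.02,0],[0,0,0,0,0],[0,0,0,0,0],[0,0,0,0,0]]'; python3 -c "
from h import *
s=sense();print(s['ft_torque'],s['contact_force'],s['finger_force']);print(ticket.close_job())"
```

```text
time: 16.8
tool_pos: [543.2, -131.9, 110.7]
tool_rot: [3.001, -0.927, 0.004]
contact_force: [-3.1, -0.4, 24.4]
width: 0.102
finger_force: 98.4
[-0.01066273  0.75429167  0.16966814] [-3.13329596 -0.38172435 24.39335068] 98.35749864578247
the job is handed in; nothing more can be done
None
```

The job is handed in at 16.8 s: the service key is fully home, still gripped at about 98 N, and holds the dial at the third position (about 1.05–1.08 rad by the camera); the hand-in call gave no verdict.

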